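# Cap the sample tube and check the pair on the tube balance

### The arm

A 7-joint arm with a two-finger parallel gripper is mounted at the origin on the work surface. World frame = base frame: x ahead of the robot, y to its left, z up, the work surface at z = 0. Lengths are in m, angles in rad, forces in N, time in s.
With the tool pointing down it reaches from about 0.4 to 0.85 m from the base axis. Payload 4.5 kg.
Tool frame: the origin (TCP) lies at the very end of the fingers, on their centre line; the grasp point (between the pads) lies 19 mm behind it; z points along the fingers, y is the line along which they close (so a half turn about z gives the same grasp; the last joint's range is limited). The gripper opens to 88 mm and grips with 3 to 60 N. Pads are 18 mm wide; open, the fingers measure 123 mm over their backs; the gripper's body (75 mm by 187 mm) begins 45 mm behind the grasp point.
Start: joints at [-1.083, 0.689, -0.195, 1.565, 0.157, 0.902, -0.215], TCP at [0.274, 0.562, 0.239] pointing down, gripper open.
Joint ranges: [-3.01, 3.01], [-0.46, 2.08], [-1.47, 1.51], [0.13, 2.56], [-1, 4.14], [0.04, 2.09], [-2.66, 2.66]. Speed limits (rad/s): [2.57, 2.57, 3.14, 3.14, 3.14, 3.14, 3.14].

### API

Orientations are given as a unit quaternion [x, y, z, w].
In Python, from plant import r gives the robot as it stands. The module is installed in compiled form; this text tells all that it offers.
- The arm moves only by the tool step_arm, never from a script. Its argument "increments" is a list of rows, each a list of 2 entries, a list of its own where there are three numbers: the shift along the world's x, y, z in cm, then the turn, a rotation vector about the world's x, y, z in degrees. A call has exactly 10 rows; each row shifts and turns the commanded pose from where the row before left it; what a row does not reach is not made up. A row lasts 1/10 s, in which the tool goes at most 50 mm and 8.59 degrees, less where a joint would pass 70% of its speed; a pose out of reach is approached as far as the arm can. A call is refused whole if a number of a shift passes 5 or a number of a turn 8.59, either way. A call with a gripper value outside its range is refused whole. "fingers" is the opening, from 0 (shut) to 1 (fully open), set as the call begins (left out, the last holds). The fingers move at their own pace and stop on an object; "grip_force" is the grip in N (left out, the last holds). Time passes only in rows, so rows that do not move let the fingers close, or fill a call up. It gives the time, the measured TCP pose, the force, the opening and the grip force at its end, in the units of the state.
- r.get_state(): the state, without advancing time (a new reading comes with each control period).
- r.snapshot(name): name is "scene" or "top" or "wrist"; returns (picture, depth): 400x640x3 uint8, red, green, blue; 400x640 float32, m along the optical axis (not along the pixel's ray), 0 where there is no reading.
- r.calibration(name): a dict with "fov_y" (degrees; the focal length in pixels is half the picture's height over the tangent of half this angle, whatever the lens; pixels are square), "cx", "cy" (the principal point, pixels), "R" (3x3) and "t" (3): a world point X has camera coordinates R X + t. Camera axes: x right, y down, z forward; pixel columns grow to the right and rows downward; lengths in m; the calibration is good to about 2 mm. A picture is of the moment at which its call begins: read the wrist's pose just before it. calibration takes no time and is no camera call; for the wrist camera it gives the pose at the moment of the call.
- r.finish_job(): hands the job in; it is judged then, once.
The state is a dict: "clock": time; "q": joint angles; "qd": joint speeds; "joint_torque": joint torques, N m; "tool_pos": TCP position; "eef_rot": TCP orientation; "contact_force": force on the tool from outside, world axes, zero at the start; "moment": the same for the moment, N m; "opening": opening from 0.0 (shut) to 1.0 (fully open); "finger_force": force on a finger pad.
Only numpy, scipy, OpenCV 4.12 (cv2) and the standard library are available. Lean on these libraries where they do the work, as an engineer would, in place of code of your own. Each camera call takes 0.05 s, during which the arm holds its last target. There are 200 camera calls.

### The job

The two centrifuge tubes stand on the tube balance, which is arrested. Gently press the open tube's flip cap fully shut, then ease the arrest lever all the way over to release the beam, let go of it and wait with hands off until the beam has come to rest, and then ease the lever fully back so that the beam is arrested again. Leave both tubes capped and standing in their holders, do not touch the pans or tubes while the beam is free, and do not disturb the other things on the bench.

Things in the scene. Friction and masses are not known exactly. Their poses are not given: they have to be found in the camera images.
- balance: two-pan tube balance, fixed: light grey base 150 mm (x) by 310 mm (y), top face at 34 mm; pillar and white index plate in the middle, up to 193 mm; pans above the ends of the beam. Origin: centre of the underside, at bench height; x points from its front (robot side) to its back, y along the beam to its left, z up. The arrest lever stands beyond the right-hand (-y) end
- arrest_lever (a joint): angle of the arrest lever, rad: 0 = rear stop, leaning 0.5 rad to the back (+x of the balance), beam arrested; 1.0 = front stop, leaning 0.5 rad to the front, beam free. Axis along the balance's y at x = 0, z = 30 mm. It stays where it is left; about 5 N at the knob moves it. It lifts two pads under the beam, which hold it level at 0 and are clear of its swing from about 0.8 on
- lever_knob (a point): centre of the lever's black ball knob, 28 mm in diameter, on a 9 mm steel rod, 100 mm from the lever's axis. In the balance frame y = -202 mm and, at lever angle a, x = 100 sin(0.5 - a), z = 30 + 100 cos(0.5 - a) mm (118 mm up at both ends, 130 mm halfway). The rod runs from it towards the axis for 45 mm, then cranks in to the base end; nothing else is within 45 mm of its centre
- index_plate (a point): centre of the white index plate (56 x 30 mm, 178 mm up, over the middle of the beam), before which the beam's thin upright pointer swings
- beam (a joint): tilt of the beam, rad: 0 = level, between stops at -0.1 and 0.1; positive = left (+y) pan up. Freed, it swings and, magnetically damped, comes to rest within about 3 s, tilted down at the heavier tube
- left_pan: left pan: steel dish 84 mm in diameter on the left (+y) end of the beam with a round aluminium tube holder on it, outside 42 mm in diameter and 50 mm tall, its rim 165 mm above the bench when arrested; origin on the beam's end pivot, 88 mm up, 110 mm left of the balance's middle; it stays upright as the beam tilts
- right_pan: right pan, the same on the right (-y) end of the beam, 110 mm right of the balance's middle
- left_pan_seat (a point): centre of the inner floor of the left holder, 119 mm above the bench when arrested, where a tube's foot stands
- right_pan_seat (a point): the same point in the right holder
- tube_a: the tube whose flip cap stands open, in either the left or the right holder: white plastic, 29 mm in diameter, 35 mm at the neck, rim 112 mm above its foot, about 60 g. Origin: centre of its foot; z up; its cap is hinged on its +x side
- cap_a (a joint): opening angle of tube_a's cap, rad: 0 = fully shut, about 1.6 = upright, at most 2.2; starts between 1.5 and 2. The hinge is stiff: the cap stays where it is left, about 1 N at its edge moves it, and it needs no snap
- cap_a_hinge (a point): hinge of tube_a's cap, at the rim's height, 21.5 mm from the tube's axis on its +x side; the hinge axis lies along the tube's y
- cap_a_top (a point): centre of the outer (top) face of tube_a's cap: a disc 36 mm in diameter and 9 mm thick; 9.5 mm above the rim, on the tube's axis, when shut
- cap_a_tab (a point): tip of the thumb tab (14 mm wide) of tube_a's cap, 53 mm from the hinge; on the side away from the hinge when shut
- tube_b: the other tube, alike but with its cap already shut, in the other holder. Origin: centre of its foot
- cap_b (a joint): opening angle of tube_b's cap, rad: 0 = fully shut, as it starts
- tube_rack: orange rack 210 x 90 x 76 mm with four capped tubes (120 mm tall in all) standing in it, left of the balance; leave alone. Origin: centre of the underside
- wash_bottle: white wash bottle, 70 mm in diameter, 200 mm tall with its spout, right of the balance and farther off; leave alone. Origin: centre of the underside
- cell_counter: black and grey desk counter with keys, 100 x 170 x 47 mm, right of the balance and nearer the robot; leave alone. Origin: centre of the underside
There are look-alikes about, which are no part of the job. What is shaped like the tube_a but blue is not meant.

How it is judged:
On the way, in this order (a step that is already met when the one before it is completed fails the run):
1. the open tube's cap is pressed shut while the beam is still arrested (value of joint cap_a below 0.08 rad and value of joint arrest_lever below 0.1 rad), for 0.2 s.
2. the lever is fully over, nothing of the robot touches the balance or the tubes, and the free beam has come to rest (value of joint arrest_lever above 0.9 rad and velocity of joint beam between -0.04 and 0.04 rad/s and contact force between each of the fingers, the arm and balance below 0.2 N and contact force between each of the fingers, the arm and tube_a below 0.2 N and contact force between each of the fingers, the arm and tube_b below 0.2 N), for 0.5 s.
At the end, for the whole second after the job is handed in: the arrest lever is back within 0.09 rad of its rear stop, the beam is held level within 0.015 rad and still, both caps are shut within 0.08 rad, and both tubes stand upright (within 0.1 rad) in the holders, their feet within 8 mm of the holder floors' centres (value of joint arrest_lever below 0.09 rad and value of joint each of cap_a, cap_b below 0.08 rad and value of joint beam between -0.015 and 0.015 rad and velocity of joint beam between -0.05 and 0.05 rad/s and (distance between tube_a and left_pan_seat below 0.008 m or distance between tube_a and right_pan_seat below 0.008 m) and angle between each of tube_a, tube_b's own z axis and vertical below 0.1 rad and (distance between tube_b and left_pan_seat below 0.008 m or distance between tube_b and right_pan_seat below 0.008 m)); the robot touches nothing.
It fails at once if the beam is released (lever past 0.4 rad) while the tube's cap is still open (value of joint cap_a above 0.15 rad and value of joint arrest_lever above 0.4 rad).
It fails at once if the robot touches a pan or a tube while the lever is off its arrest (past 0.3 rad) (value of joint arrest_lever above 0.3 rad and (contact force between any of the fingers, the arm and tube_a above 0.3 N or contact force between any of the fingers, the arm and tube_b above 0.3 N or contact force between any of the fingers, the arm and left_pan above 0.3 N or contact force between any of the fingers, the arm and right_pan above 0.3 N)).
It fails at once if the lever is thrown over (faster than 5 rad/s) instead of eased (velocity of joint arrest_lever above 5 rad/s or velocity of joint arrest_lever below -5 rad/s).
It fails at once if the tube is pressed down with more than 40 N (contact force between the fingers and tube_a above 40 N).
It fails at once if a bystander is moved by more than 30 mm (distance of any of tube_rack, wash_bottle, cell_counter from where it was at the start of the episode above 0.03 m).
It also fails if it takes over 66 s, if anything falls off the work surface, if the arm or the gripper's body presses on something with over 40 N, if the wrist force passes 120 N, or if a joint passes its speed limit or range.

## Working session

There is one attempt and no reset: what is moved stays moved. The work goes in short steps, Python scripts to look and compute and a tool call to move; the robot and the scene stay as the last step left them, time stands still between calls to the robot, and variables do not carry over. Pictures are saved under pics/ and viewed, at most 10 in all, crops included, and the job is handed in when it is done.

Besides the shell and the picture viewer there is one more tool, called after "Call:" as name(argument=value, ...), one argument or row to a line, values as JSON. step_arm: Moves the arm, as the interface text tells. Its arguments: {"type":"object","properties":{"increments":{"type":"array","items":{"type":"array"}},"fingers":{"type":"number"},"grip_force":{"type":"number"}},"required":["increments"]}

```bash
mkdir -p pics; cat > h.py <<'E'
import numpy as np, cv2
from plant import r
def snap(n):
    c=r.calibration(n); p,d=r.snapshot(n); return p,d,c
def world(d,c):
    f=200/np.tan(np.radians(c['fov_y'])/2)
    v,u=np.mgrid[:400,:640]
    P=np.stack([(u-c['cx'])*d/f,(v-c['cy'])*d/f,d],-1)
    return (P-np.array(c['t']))@np.array(c['R'])
def save(n,p): cv2.imwrite('pics/'+n+'.png',cv2.cvtColor(p,cv2.COLOR_RGB2BGR))
def pix(c,X):
    f=200/np.tan(np.radians(c['fov_y'])/2); k=np.array(c['R'])@np.array(X)+c['t']
    return np.round([c['cx']+f*k[0]/k[2],c['cy']+f*k[1]/k[2]],1)
E
python3 - <<'E'
from h import *
s=r.get_state();print(s['clock'],s['tool_pos'],s['eef_rot'],s['contact_force'])
ims=[]
for n in('scene','top'):
    p,d,c=snap(n);np.savez(n,p=p,d=d,W=world(d,c));save(n,p);print(n,np.linalg.inv(c['R'])@-np.array(c['t']))
E
```

```text
0.0 [0.27376037 0.56117307 0.23792472] [ 2.24921257e-01  9.74376531e-01 -8.84686341e-04 -1.47917773e-04] [-0.44452955 -0.16312464  0.65375632]
scene [1.03738785 0.52172336 1.30379227]
top [0.33254335 0.02051504 1.47271514]
```

View pics/scene.png

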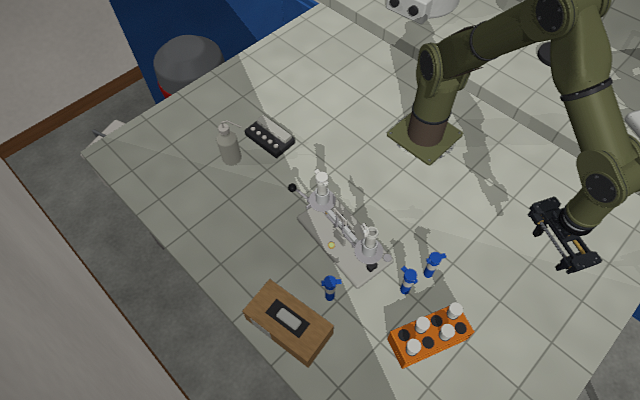

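View pics/top.png

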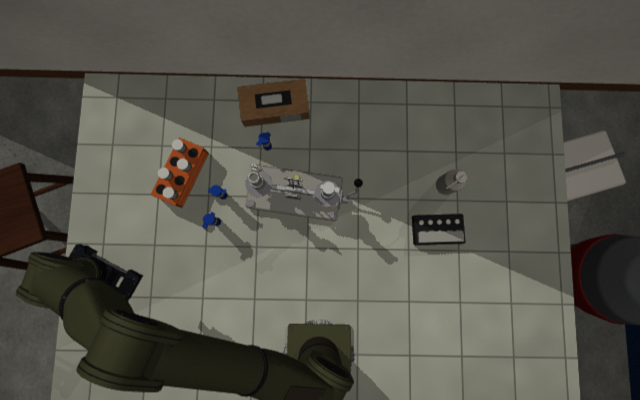

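The scene view shows the balance in the middle, with white tubes at (320,185) and (370,240) and the black knob at (292,187). In the top view these are at (329,188), (255,180) and (358,183). Things that could be mistaken for the open tube are the three blue tubes (scene 330,287; 408,280; 432,265), the four rack tubes around (430,335) and the capped tube on the balance. Next, a close crop of the balance.

```bash
python3 - <<'E'
from h import *
a=np.load('scene.npz');b=np.load('top.npz')
A=cv2.resize(a['p'][160:285,280:400],None,fx=4.5,fy=4.5,interpolation=cv2.INTER_CUBIC)
B=cv2.resize(b['p'][150:230,230:370],None,fx=4,fy=4,interpolation=cv2.INTER_CUBIC)
save('cA',A);save('cB',B)
W=b['W'];z=W[...,2];x=W[...,0];y=W[...,1]
roi=np.zeros(z.shape,bool);roi[150:230,235:375]=1
for lo,hi in((.02,.045),(.1,.14),(.14,.17),(.17,.2),(.2,.25),(.25,.32)):
    m=roi&(z>lo)&(z<hi);n,l,st,ce=cv2.connectedComponentsWithStats(m.astype(np.uint8))
    for i in range(1,n):
        if st[i,4]>8: q=W[l==i];print(lo,st[i],q.mean(0).round(4),q.min(0).round(3),q.max(0).round(3))
m=roi&(z>.025)&(z<.042);print(cv2.minAreaRect((W[m][:,:2]*1000).astype(np.float32)))
E
```

```text
0.02 [259 166  84  26 917] [0.5797 0.0768 0.0333] [ 0.536 -0.068  0.023] [0.619 0.213 0.044]
0.02 [ 246  190  103   31 1685] [0.4863 0.0925 0.0334] [ 0.44  -0.088  0.02 ] [0.537 0.254 0.045]
0.1 [246 172  26  25 333] [0.5368 0.1968 0.1156] [0.504 0.162 0.105] [0.583 0.242 0.139]
0.1 [354 179   9  11  64] [ 0.5502 -0.1118  0.1255] [ 0.535 -0.126  0.1  ] [ 0.565 -0.099  0.137]
0.1 [314 181  27  26 296] [ 0.5059 -0.011   0.1147] [ 0.477 -0.056  0.106] [0.558 0.026 0.132]
0.1 [331 182   8   6  16] [ 0.546  -0.0391  0.1132] [ 0.538 -0.05   0.105] [ 0.555 -0.027  0.118]
0.1 [284 185  19   8  61] [0.5304 0.0924 0.1056] [0.522 0.064 0.1  ] [0.538 0.122 0.138]
0.14 [250 175  14  14  61] [0.536  0.1958 0.1593] [0.523 0.182 0.141] [0.563 0.221 0.169]
0.14 [321 190  14  10  56] [ 0.5047 -0.0132  0.1587] [ 0.496 -0.035  0.142] [0.521 0.005 0.169]
0.17 [284 177  18   6  40] [0.5482 0.0911 0.1858] [0.541 0.065 0.17 ] [0.553 0.117 0.197]
0.17 [253 179   8   7  19] [0.535  0.1953 0.1857] [0.53  0.188 0.17 ] [0.547 0.209 0.198]
0.17 [324 194   8   2   9] [ 0.5037 -0.014   0.1869] [ 0.502 -0.025  0.171] [ 0.508 -0.005  0.193]
0.2 [248 171  12  13 117] [0.5453 0.2027 0.2198] [0.528 0.186 0.203] [0.561 0.219 0.246]
0.2 [320 182  20  13 165] [ 0.5154 -0.0175  0.2384] [ 0.498 -0.046  0.217] [0.534 0.008 0.246]
0.25 [250 164  13   9  66] [0.5649 0.1914 0.266 ] [0.555 0.175 0.251] [0.578 0.21  0.284]
((528.2439575195312, 79.19284057617188), (338.2124328613281, 150.42909240722656), 82.64718627929688)
```

View pics/cA.png

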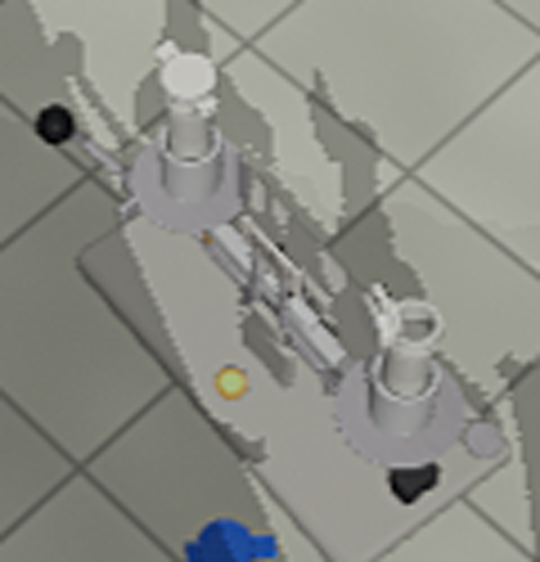

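View pics/cB.png

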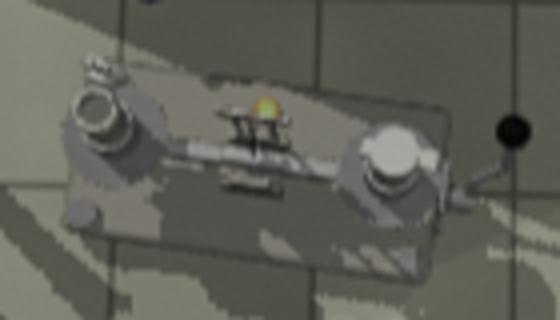

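The close crops show that the left-hand tube is the white one with its cap standing open: crop A (410,320), top (253,177), cap on its far (+x) side. The right-hand tube is capped, with the black knob beyond it. So tube_a is in the left holder. I'll move above it and look with the wrist camera.

Call:
step_arm(
  increments=[
    [[2.5, -3.4, 2], [0, 0, 0]],
    [[2.5, -3.4, 2], [0, 0, 0]],
    [[2.5, -3.4, 2], [0, 0, 0]],
    [[2.5, -3.4, 2], [0, 0, 0]],
    [[2.5, -3.4, 2], [0, 0, 0]],
    [[2.5, -3.4, 2], [0, 0, 0]],
    [[2.5, -3.4, 2], [0, 0, 0]],
    [[2.5, -3.4, 2], [0, 0, 0]],
    [[2.5, -3.4, 1], [0, 0, 0]],
    [[2.5, -3.4, 1], [0, 0, 0]],
  ],
  fingers=0,
)

```text
clock: 1.1
tool_pos: [0.5246, 0.2201, 0.4193]
eef_rot: [0.225, 0.974, 0.0, 0.0]
contact_force: [-0.2, 0.7, 0.0]
opening: 0.113
finger_force: 0.0
```

```bash
python3 - <<'E'
from h import *
s=r.get_state();print(s['clock'],s['tool_pos'],s['eef_rot'],s['opening'])
p,d,c=snap('wrist');save('w1',p);W=world(d,c);np.savez('w1',p=p,d=d,W=W)
print(np.linalg.inv(c['R'])@-np.array(c['t']),pix(c,[.5445,.2025,.23]))
E
```

```text
1.1 [0.52464262 0.22013993 0.419259  ] [2.24916632e-01 9.74378010e-01 3.66607404e-05 1.56106869e-05] 0.11349562499422307
[0.46207133 0.24904378 0.56613088] [311.4 199.9]
```

View pics/w1.png

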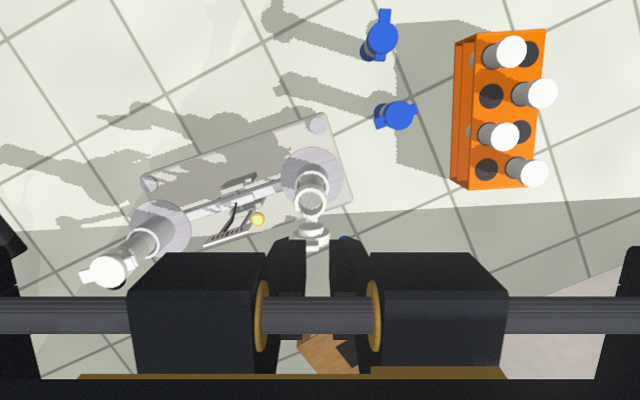

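The wrist view shows the open tube's rim at about (311,200) and its cap standing up at (311,235), between the tube and the fingers. The capped tube is at (110,265). I'll measure the rim, the cap and the balance's yaw.

```bash
python3 - <<'E'
from h import *
b=np.load('w1.npz');W=b['W'];z=W[...,2]
v,u=np.mgrid[:400,:640]
R=(u>290)&(u<335)&(v>180)&(v<252)
def circ(q):
    A=np.c_[2*q[:,:2],np.ones(len(q))];s=np.linalg.lstsq(A,(q[:,:2]**2).sum(1),rcond=None)[0];return s[:2].round(4),np.sqrt(s[2]+s[:2]@s[:2]).round(4)
m=R&(z>.226)&(z<.236)&(v<222);q=W[m];print('rim',len(q),q.mean(0).round(4),q.min(0).round(3),q.max(0).round(3),cv2.minEnclosingCircle((q[:,:2]*1000).astype(np.float32)))
m=R&(z>.24)&(z<.30)&(v<252);q=W[m];print('cap',len(q),q.min(0).round(3),q.max(0).round(3));
for lo in np.arange(.235,.295,.008):
    k=q[(q[:,2]>lo)&(q[:,2]<=lo+.008)]
    if len(k)>4: print(lo.round(3),len(k),k.mean(0).round(4),cv2.minAreaRect((k[:,:2]*1000).astype(np.float32)))
# holders rims
for U,V in((310,180),(150,235)):
    m=(abs(u-U)<40)&(abs(v-V)<40)&(z>.15)&(z<.17);k=W[m]
    print('holder',len(k),circ(k),k.min(0).round(3),k.max(0).round(3))
    m=(abs(u-U)<55)&(abs(v-V)<55)&(z>.105)&(z<.125);k=W[m]
    print('dish',len(k),cv2.minEnclosingCircle((k[:,:2]*1000).astype(np.float32)))
m=(v<250)&(u<360)&(z>.029)&(z<.039);k=W[m];print('base',cv2.minAreaRect((k[:,:2]*1000).astype(np.float32)))
m=(v<292)&(u>75)&(u<170)&(z>.232)&(z<.25);k=W[m];print('capB',len(k),k.mean(0).round(4),k.min(0).round(3),k.max(0).round(3))
b=np.load('top.npz');W=b['W'];m=(b['p'].max(-1)<45)&(W[...,2]>.1);m[:,:345]=0;m[:170]=0;m[200:]=0;m[:,375:]=0
k=W[m];print('knob',len(k),k.mean(0).round(4),k.min(0).round(3),k.max(0).round(3))
p=b['p'][176:192,350:368].max(-1)<50;print(W[176:192,350:368][p][W[176:192,350:368][p][:,2]>.08].mean(0))
E
```

```text
rim 417 [0.547  0.2006 0.2308] [0.53  0.186 0.226] [0.567 0.218 0.234] ((547.81494140625, 199.65785217285156), 18.882186889648438)
cap 747 [0.556 0.174 0.241] [0.58  0.208 0.286]
0.235 7 [0.5618 0.1953 0.2424] ((564.575927734375, 198.20645141601562), (16.698667526245117, 1.7050775289535522), 44.147491455078125)
0.243 68 [0.5617 0.1941 0.2477] ((563.0472412109375, 193.11231994628906), (32.79521942138672, 7.032145023345947), 67.0225601196289)
0.251 141 [0.5635 0.1945 0.2554] ((565.2887573242188, 192.83633422851562), (35.19535446166992, 12.679912567138672), 62.856319427490234)
0.259 296 [0.5653 0.1942 0.2634] ((566.0748291015625, 193.01089477539062), (32.971946716308594, 14.428827285766602), 58.08979415893555)
0.267 115 [0.5691 0.1949 0.2696] ((567.5842895507812, 193.3085479736328), (23.59798812866211, 9.605079650878906), 45.26581573486328)
0.275 48 [0.5678 0.1935 0.2789] ((567.7439575195312, 193.43609619140625), (10.691373825073242, 1.3836778402328491), 64.56575012207031)
0.283 72 [0.5695 0.1927 0.2848] ((569.5525512695312, 192.66085815429688), (10.542376518249512, 4.911405563354492), 62.8082389831543)
holder 343 (array([0.5449, 0.2018]), np.float64(0.0178)) [0.525 0.181 0.15 ] [0.562 0.222 0.17 ]
dish 1789 ((546.2796020507812, 201.30250549316406), 42.08132553100586)
holder 556 (array([ 0.5177, -0.0153]), np.float64(0.0178)) [ 0.497 -0.031  0.15 ] [0.538 0.005 0.17 ]
dish 1652 ((531.0367431640625, -47.772789001464844), 75.7149887084961)
base ((514.811767578125, -40.3978271484375), (576.6073608398438, 149.0906982421875), 82.73808288574219)
capB 1253 [ 0.5169 -0.0162  0.2401] [ 0.5   -0.049  0.232] [0.535 0.009 0.244]
knob 57 [ 0.5513 -0.1116  0.1272] [ 0.539 -0.126  0.117] [ 0.565 -0.099  0.137]
[ 0.55125404 -0.11157192  0.12718092]
```

Call:
step_arm(
  increments=[
    [[3.5, -2.2, 0], [0, 0, 0]],
    [[3.6, -2.3, 0], [0, 0, 0]],
    [[0, 0, -3.5], [0, 0, 0]],
    [[0, 0, -3.5], [0, 0, 0]],
    [[0, 0, -3.5], [0, 0, 0]],
    [[0, 0, -3.2], [0, 0, 0]],
    [[0, 0, -2], [0, 0, 0]],
    [[0, 0, 0], [0, 0, 0]],
    [[-0.4, 0.2, 0], [0, 0, 0]],
    [[0, 0, 0], [0, 0, 0]],
  ],
  fingers=0,
)

```text
clock: 2.15
tool_pos: [0.5911, 0.1798, 0.2632]
eef_rot: [0.225, 0.974, 0.001, 0.001]
contact_force: [-0.4, 0.6, -0.6]
opening: 0.005
finger_force: 0.0
```

Call:
step_arm(
  increments=[
    [[-0.4, 0.2, -0.05], [0, 0, 0]],
    [[-0.4, 0.2, -0.05], [0, 0, 0]],
    [[-0.4, 0.2, -0.05], [0, 0, 0]],
    [[-0.4, 0.2, 0], [0, 0, 0]],
    [[-0.4, 0.2, 0], [0, 0, 0]],
    [[-0.4, 0.2, -0.05], [0, 0, 0]],
    [[-0.4, 0.2, -0.15], [0, 0, 0]],
    [[-0.4, 0.2, -0.25], [0, 0, 0]],
    [[-0.4, 0.2, -0.4], [0, 0, 0]],
    [[-0.4, 0.2, -0.5], [0, 0, 0]],
  ],
)

```text
clock: 3.15
tool_pos: [0.5504, 0.1992, 0.2464]
eef_rot: [0.225, 0.974, 0.0, -0.0]
contact_force: [-0.3, 0.3, 1.2]
opening: 0.004
finger_force: 0.7
```

Call:
step_arm(
  increments=[
    [[-0.1, 0.05, -0.1], [0, 0, 0]],
    [[-0.1, 0.05, -0.1], [0, 0, 0]],
    [[-0.1, 0, -0.1], [0, 0, 0]],
    [[0, 0, -0.1], [0, 0, 0]],
    [[0, 0, -0.1], [0, 0, 0]],
    [[0, 0, -0.05], [0, 0, 0]],
    [[0, 0, -0.05], [0, 0, 0]],
    [[0, 0, 0], [0, 0, 0]],
    [[0, 0, 0], [0, 0, 0]],
    [[0, 0, 0], [0, 0, 0]],
  ],
)

```text
clock: 4.15
tool_pos: [0.5496, 0.1999, 0.2421]
eef_rot: [0.225, 0.974, 0.001, 0.002]
contact_force: [0.2, -0.5, 7.2]
opening: 0.007
finger_force: 3.6
```

Call:
step_arm(
  increments=[
    [[0, 0, -0.05], [0, 0, 0]],
    [[0, 0, -0.05], [0, 0, 0]],
    [[0, 0, -0.05], [0, 0, 0]],
    [[0, 0, -0.05], [0, 0, 0]],
    [[0, 0, 0], [0, 0, 0]],
    [[0, 0, 0], [0, 0, 0]],
    [[0, 0, 0], [0, 0, 0]],
    [[0, 0, 0], [0, 0, 0]],
    [[0, 0, 0], [0, 0, 0]],
    [[0, 0, 0], [0, 0, 0]],
  ],
)

```text
clock: 5.15
tool_pos: [0.5511, 0.2, 0.2414]
eef_rot: [0.225, 0.974, 0.002, 0.003]
contact_force: [2.1, -1.2, 12.5]
opening: 0.004
finger_force: 6.3
```

Call:
step_arm(
  increments=[
    [[0, 0, 0.3], [0, 0, 0]],
    [[0, 0, 1], [0, 0, 0]],
    [[0, 0, 3], [0, 0, 0]],
    [[0, 0, 4], [0, 0, 0]],
    [[0, 0, 4], [0, 0, 0]],
    [[1, -0.5, 4], [0, 0, 0]],
    [[2, -1, 1.2], [0, 0, 0]],
    [[2, -1, 0], [0, 0, 0]],
    [[0, 0, 0], [0, 0, 0]],
    [[0, 0, 0], [0, 0, 0]],
  ],
)

```text
clock: 6.15
tool_pos: [0.5971, 0.1749, 0.413]
eef_rot: [0.225, 0.974, -0.0, -0.001]
contact_force: [0.5, -0.1, -0.3]
opening: 0.005
finger_force: 0.0
```

```bash
python3 - <<'E'
from h import *
s=r.get_state();print(s['clock'],s['tool_pos'],s['q'],s['contact_force'])
p,d,c=snap('wrist');W=world(d,c);z=W[...,2]
a,b=pix(c,[.5465,.2005,.2405]).astype(int);print(a,b)
save('w2',cv2.resize(p[max(b-100,0):b+60,max(a-240,0):a+60],None,fx=2.5,fy=2.5))
for X in((.5465,.2005),(.5175,-.0155)):
    m=(np.hypot(W[...,0]-X[0],W[...,1]-X[1])<.04)&(z>.232)&(z<.3);k=W[m]
    if len(k)<20: print(len(k));continue
    g=k[(k[:,2]>.236)&(k[:,2]<.25)];A=np.c_[g[:,:2]-g[:,:2].mean(0),np.ones(len(g))];print(len(k),k.mean(0).round(4),k.max(0).round(4),np.linalg.lstsq(A,g[:,2],rcond=None)[0].round(4))
E
```

```text
6.15 [0.59710231 0.17494216 0.41300979] [-0.26244411  0.54190754 -0.18001396  1.29535544  0.09446731  1.31482867
  0.67564465] [ 0.49867726 -0.08671198 -0.31916135]
319 116
1627 [0.5449 0.2019 0.2405] [0.5712 0.2194 0.2434] [ 0.061  -0.0305  0.2409]
1514 [ 0.5176 -0.0164  0.24  ] [0.5357 0.0084 0.2438] [0.0116 0.0296 0.2407]
```

View pics/w2.png

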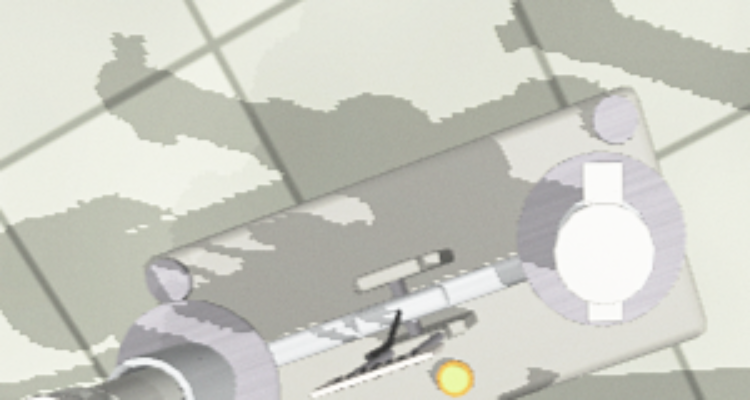

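The crop shows tube_a's cap lying flat and shut at (600,255), with its tab pointing towards the robot. I'll check the disc alone for tilt.

```bash
python3 - <<'E'
from h import *
p,d,c=snap('wrist');W=world(d,c);z=W[...,2]
for X in((.5455,.2012),(.5175,-.0155)):
    m=(np.hypot(W[...,0]-X[0],W[...,1]-X[1])<.014)&(z>.2)&(z<.3);g=W[m]
    A=np.c_[g[:,:2]-g[:,:2].mean(0),np.ones(len(g))];print(len(g),np.linalg.lstsq(A,g[:,2],rcond=None)[0].round(4),g[:,2].std())
E
```

```text
798 [ 0.0099 -0.0011  0.2414] 0.000778613320235223
796 [ 0.2316 -0.8212  0.2361] 0.01273202267103296
```

The disc is flat, so the cap is shut. Next I go over the knob with a turn of -71.4°, so that the fingers straddle it along the balance's x.

Call:
step_arm(
  increments=[
    [[-0.5, -3.2, 0], [0, 0, -7.93]],
    [[-0.5, -3.2, 0], [0, 0, -7.93]],
    [[-0.5, -3.2, 0], [0, 0, -7.93]],
    [[-0.5, -3.2, 0], [0, 0, -7.93]],
    [[-0.5, -3.2, 0], [0, 0, -7.93]],
    [[-0.5, -3.2, 0], [0, 0, -7.93]],
    [[-0.5, -3.2, 0], [0, 0, -7.93]],
    [[-0.5, -3.2, 0], [0, 0, -7.93]],
    [[-0.4, -3.2, 0], [0, 0, -7.93]],
    [[0, 0, -2], [0, 0, 0]],
  ],
  fingers=0.6,
)

```text
clock: 7.25
tool_pos: [0.5536, -0.1184, 0.396]
eef_rot: [0.754, 0.656, 0.0, 0.003]
contact_force: [-0.9, 0.1, -0.7]
opening: 0.604
finger_force: 0.0
```

```bash
python3 - <<'E'
from h import *
from scipy.spatial.transform import Rotation as Ro
p,d,c=snap('wrist');W=world(d,c)
s=r.get_state();print(s['tool_pos'],s['q'],s['opening']);print(Ro.from_quat(s['eef_rot']).as_matrix().round(3))
print('knob px',pix(c,[.5532,-.1134,.118]))
m=(p.max(-1)<50)&(W[...,2]>.1)&(W[...,2]<.14)&(np.hypot(W[...,0]-.553,W[...,1]+.113)<.03);k=W[m];print(len(k),k.mean(0),k.min(0),k.max(0))
save('w3',p)
E
```

```text
[ 0.55173318 -0.1147623   0.39115362] [ 0.0227872   0.45643383  0.16441516  1.53058454 -0.07766645  1.16491292
  0.0689772 ] 0.5992798348799023
[[ 0.132  0.991 -0.004]
 [ 0.991 -0.132 -0.   ]
 [-0.001 -0.004 -1.   ]]
knob px [315.6 154.2]
158 [ 0.55278726 -0.11521389  0.1273502 ] [ 0.54128281 -0.12663802  0.12063717] [ 0.56621834 -0.10161984  0.13324008]
```

View pics/w3.png

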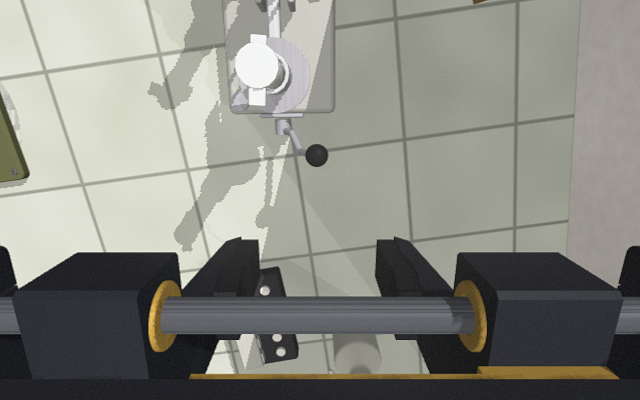

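The knob at (317,155) is straddled along x as planned, but the wrist camera sits on tube_b's side. I'll tilt the tool 30° so that the camera leans away from tube_b while I descend.

Call:
step_arm(
  increments=[
    [[0.2, 0.8, -3], [7.44, -0.96, 0]],
    [[0, 0, -3], [7.44, -0.96, 0]],
    [[0, 0, -3], [7.44, -0.96, 0]],
    [[0, 0, -3], [7.44, -0.96, 0]],
    [[0, 0, -3], [0, 0, 0]],
    [[0, 0, -3], [0, 0, 0]],
    [[0, 0, -3], [0, 0, 0]],
    [[0, 0, -2.5], [0, 0, 0]],
    [[0, 0, 0], [0, 0, 0]],
    [[0, 0, 0], [0, 0, 0]],
  ],
)

```text
clock: 8.3
tool_pos: [0.5562, -0.1039, 0.1595]
eef_rot: [0.725, 0.638, 0.195, -0.172]
contact_force: [-0.0, 0.2, 0.2]
opening: 0.598
finger_force: 0.0
```

Call:
step_arm(
  increments=[
    [[-0.2, -0.25, -1], [0, 0, 0]],
    [[0, 0, -1.2], [0, 0, 0]],
    [[0, 0, -1.2], [0, 0, 0]],
    [[0, 0, -1.2], [0, 0, 0]],
    [[0, 0, -0.6], [0, 0, 0]],
    [[0, 0, 0], [0, 0, 0]],
    [[0, 0, 0], [0, 0, 0]],
    [[-0.3, 0.04, 0], [0, 0, 0]],
    [[-0.3, 0.04, 0], [0, 0, 0]],
    [[0, 0, 0], [0, 0, 0]],
  ],
)

```text
clock: 9.3
tool_pos: [0.5475, -0.107, 0.1071]
eef_rot: [0.726, 0.638, 0.194, -0.171]
contact_force: [0.2, -0.5, -0.0]
opening: 0.601
finger_force: 0.0
```

Call:
step_arm(
  increments=[
    [[-0.5, 0.06, 0], [0, 0, 0]],
    [[-0.6, 0.08, 0], [0, 0, 0]],
    [[-0.6, 0.08, 0], [0, 0, 0]],
    [[-0.6, 0.08, 0], [0, 0, 0]],
    [[-0.6, 0.08, 0], [0, 0, 0]],
    [[-0.6, 0.08, 0], [0, 0, 0]],
    [[-0.6, 0.08, 0], [0, 0, 0]],
    [[-0.6, 0.08, 0], [0, 0, 0]],
    [[-0.6, 0.08, 0], [0, 0, 0]],
    [[-0.6, 0.08, 0], [0, 0, 0]],
  ],
)

```text
clock: 10.3
tool_pos: [0.4917, -0.1002, 0.1076]
eef_rot: [0.726, 0.638, 0.196, -0.168]
contact_force: [4.6, -1.1, 2.4]
opening: 0.601
finger_force: 2.3
```

Call:
step_arm(
  increments=[
    [[-0.6, 0.08, 0], [0, 0, 0]],
    [[-0.6, 0.08, 0], [0, 0, 0]],
    [[-0.6, 0.08, 0], [0, 0, 0]],
    [[-0.6, 0.08, 0], [0, 0, 0]],
    [[-0.6, 0.08, 0], [0, 0, 0]],
    [[-0.6, 0.08, 0], [0, 0, 0]],
    [[-0.5, 0.06, 0], [0, 0, 0]],
    [[-0.3, 0.04, 0], [0, 0, 0]],
    [[-0.2, 0.03, 0], [0, 0, 0]],
    [[0, 0, 0], [0, 0, 0]],
  ],
)

```text
clock: 11.3
tool_pos: [0.4474, -0.0941, 0.1062]
eef_rot: [0.726, 0.638, 0.196, -0.167]
contact_force: [14.0, 2.4, -9.0]
opening: 0.6
finger_force: 7.2
```

Call:
step_arm(
  increments=[
    [[0.3, -0.04, 0], [0, 0, 0]],
    [[0.5, -0.06, 0], [0, 0, 0]],
    [[0.5, -0.06, 0], [0, 0, 0]],
    [[0, 0, 0], [0, 0, 0]],
    [[0, 0, 0], [0, 0, 0]],
    [[0, 0, 0], [0, 0, 0]],
    [[0, 0, 0], [0, 0, 0]],
    [[0, 0, 0], [0, 0, 0]],
    [[0, 0, 0], [0, 0, 0]],
    [[0, 0, 0], [0, 0, 0]],
  ],
)

```text
clock: 12.3
tool_pos: [0.4559, -0.0946, 0.1068]
eef_rot: [0.726, 0.638, 0.194, -0.171]
contact_force: [0.7, 0.3, -1.2]
opening: 0.603
finger_force: 0.0
```

```bash
python3 - <<'E'
from h import *
p,d,c=snap('wrist');W=world(d,c);s=r.get_state();print(s['tool_pos'],s['contact_force'],s['finger_force'],'knob at front stop px',pix(c,[.4582,-.101,.118]))
q,d,c=snap('top');W=world(d,c);k=W[(q.max(-1)<50)&(abs(W[...,2]-.12)<.02)&(np.hypot(W[...,0]-.46,W[...,1]+.1)<.03)];print(len(k),k.mean(0) if len(k) else 0)
save('w4',p)
E
```

```text
[ 0.45592829 -0.09461214  0.10675881] [ 0.55065224 -0.50284826  0.35063418] 0.0 knob at front stop px [326.6 267.3]
79 [ 0.46475897 -0.09994034  0.12720763]
```

View pics/w4.png

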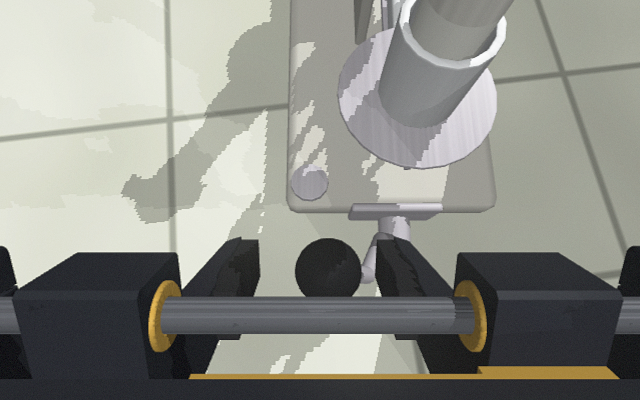

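The wrist view shows the knob at (328,270), against 327 expected at the front stop. It is free between the fingers with clear gaps on both sides. Now I wait hands-off.

Call:
step_arm(
  increments=[
    [[0, 0, 0], [0, 0, 0]],
    [[0, 0, 0], [0, 0, 0]],
    [[0, 0, 0], [0, 0, 0]],
    [[0, 0, 0], [0, 0, 0]],
    [[0, 0, 0], [0, 0, 0]],
    [[0, 0, 0], [0, 0, 0]],
    [[0, 0, 0], [0, 0, 0]],
    [[0, 0, 0], [0, 0, 0]],
    [[0, 0, 0], [0, 0, 0]],
    [[0, 0, 0], [0, 0, 0]],
  ],
)

```text
clock: 13.4
tool_pos: [0.456, -0.0946, 0.1067]
eef_rot: [0.725, 0.638, 0.194, -0.171]
contact_force: [0.3, 0.6, 0.4]
opening: 0.604
finger_force: 0.0
```

Call:
step_arm(
  increments=[
    [[0, 0, 0], [0, 0, 0]],
    [[0, 0, 0], [0, 0, 0]],
    [[0, 0, 0], [0, 0, 0]],
    [[0, 0, 0], [0, 0, 0]],
    [[0, 0, 0], [0, 0, 0]],
    [[0, 0, 0], [0, 0, 0]],
    [[0, 0, 0], [0, 0, 0]],
    [[0, 0, 0], [0, 0, 0]],
    [[0, 0, 0], [0, 0, 0]],
    [[0, 0, 0], [0, 0, 0]],
  ],
)

```text
clock: 14.4
tool_pos: [0.456, -0.0946, 0.1067]
eef_rot: [0.726, 0.638, 0.194, -0.171]
contact_force: [0.5, -0.3, 0.3]
opening: 0.598
finger_force: 0.0
```

Call:
step_arm(
  increments=[
    [[0, 0, 0], [0, 0, 0]],
    [[0, 0, 0], [0, 0, 0]],
    [[0, 0, 0], [0, 0, 0]],
    [[0, 0, 0], [0, 0, 0]],
    [[0, 0, 0], [0, 0, 0]],
    [[0, 0, 0], [0, 0, 0]],
    [[0, 0, 0], [0, 0, 0]],
    [[0, 0, 0], [0, 0, 0]],
    [[0, 0, 0], [0, 0, 0]],
    [[0, 0, 0], [0, 0, 0]],
  ],
)

```text
clock: 15.4
tool_pos: [0.456, -0.0946, 0.1067]
eef_rot: [0.725, 0.638, 0.194, -0.171]
contact_force: [-0.2, 0.5, 0.6]
opening: 0.598
finger_force: 0.0
```

Call:
step_arm(
  increments=[
    [[0, 0, 0], [0, 0, 0]],
    [[0, 0, 0], [0, 0, 0]],
    [[0, 0, 0], [0, 0, 0]],
    [[0, 0, 0], [0, 0, 0]],
    [[0, 0, 0], [0, 0, 0]],
    [[0, 0, 0], [0, 0, 0]],
    [[0, 0, 0], [0, 0, 0]],
    [[0, 0, 0], [0, 0, 0]],
    [[0, 0, 0], [0, 0, 0]],
    [[0, 0, 0], [0, 0, 0]],
  ],
)

```text
clock: 16.4
tool_pos: [0.456, -0.0946, 0.1067]
eef_rot: [0.725, 0.638, 0.194, -0.171]
contact_force: [-0.6, -0.4, 0.7]
opening: 0.603
finger_force: 0.0
```

```bash
python3 - <<'E'
from h import *
a=snap('top')
import time
for i in range(3): b=snap('top')
W=world(b[1],b[2]);z=W[...,2]
m=(np.hypot(W[...,0]-.5455,W[...,1]-.2012)<.014)&(z>.2)&(z<.3);print('capA z',W[m][:,2].mean(),'arrested .2414')
g=cv2.absdiff(a[0],b[0])[150:230,235:350];print('motion',g.max(),(g>25).sum()); s=r.get_state();print(s['clock'],s['contact_force'],s['finger_force'])
E
```

```text
capA z 0.24858164708358207 arrested .2414
motion 4 0
16.6 [-0.9018041  -0.01291377 -0.46353495] 0.0
```

The beam is free and at rest (left pan up 7 mm, no motion between frames). Now I ease the lever back.

Call:
step_arm(
  increments=[
    [[0.5, -0.06, 0], [0, 0, 0]],
    [[0.6, -0.08, 0], [0, 0, 0]],
    [[0.6, -0.08, 0], [0, 0, 0]],
    [[0.6, -0.08, 0], [0, 0, 0]],
    [[0.6, -0.08, 0], [0, 0, 0]],
    [[0.6, -0.08, 0], [0, 0, 0]],
    [[0.6, -0.08, 0], [0, 0, 0]],
    [[0.6, -0.08, 0], [0, 0, 0]],
    [[0.6, -0.08, 0], [0, 0, 0]],
    [[0.6, -0.08, 0], [0, 0, 0]],
  ],
)

```text
clock: 17.6
tool_pos: [0.5125, -0.1011, 0.1067]
eef_rot: [0.725, 0.638, 0.193, -0.174]
contact_force: [-5.4, 0.0, 2.6]
opening: 0.602
finger_force: 2.6
```

Call:
step_arm(
  increments=[
    [[0.6, -0.08, 0], [0, 0, 0]],
    [[0.6, -0.08, 0], [0, 0, 0]],
    [[0.6, -0.08, 0], [0, 0, 0]],
    [[0.6, -0.08, 0], [0, 0, 0]],
    [[0.6, -0.08, 0], [0, 0, 0]],
    [[0.6, -0.08, 0], [0, 0, 0]],
    [[0.5, -0.06, 0], [0, 0, 0]],
    [[0.3, -0.04, 0], [0, 0, 0]],
    [[0.2, -0.03, 0], [0, 0, 0]],
    [[0, 0, 0], [0, 0, 0]],
  ],
)

```text
clock: 18.6
tool_pos: [0.559, -0.1075, 0.1053]
eef_rot: [0.725, 0.638, 0.193, -0.173]
contact_force: [-5.6, 1.6, -5.1]
opening: 0.602
finger_force: 2.9
```

Not at the stop yet, so I ease it a little further.

Call:
step_arm(
  increments=[
    [[0.2, -0.03, 0], [0, 0, 0]],
    [[0.2, -0.03, 0], [0, 0, 0]],
    [[0.2, -0.03, 0], [0, 0, 0]],
    [[0.2, -0.03, 0], [0, 0, 0]],
    [[0.1, 0, 0], [0, 0, 0]],
    [[0.1, 0, 0], [0, 0, 0]],
    [[0, 0, 0], [0, 0, 0]],
    [[0, 0, 0], [0, 0, 0]],
    [[0, 0, 0], [0, 0, 0]],
    [[0, 0, 0], [0, 0, 0]],
  ],
)

```text
clock: 19.6
tool_pos: [0.5679, -0.1089, 0.105]
eef_rot: [0.725, 0.638, 0.192, -0.174]
contact_force: [-7.1, 1.6, -4.4]
opening: 0.599
finger_force: 3.5
```

Call:
step_arm(
  increments=[
    [[0.1, 0, 0], [0, 0, 0]],
    [[0.1, 0, 0], [0, 0, 0]],
    [[0.1, 0, 0], [0, 0, 0]],
    [[0.1, 0, 0], [0, 0, 0]],
    [[0, 0, 0], [0, 0, 0]],
    [[0, 0, 0], [0, 0, 0]],
    [[0, 0, 0], [0, 0, 0]],
    [[0, 0, 0], [0, 0, 0]],
    [[0, 0, 0], [0, 0, 0]],
    [[0, 0, 0], [0, 0, 0]],
  ],
)

```text
clock: 20.6
tool_pos: [0.5686, -0.1088, 0.1046]
eef_rot: [0.725, 0.638, 0.191, -0.176]
contact_force: [-13.7, -0.3, -2.4]
opening: 0.597
finger_force: 6.7
```

The lever is at the stop. Back off to centre and retreat along the tool and upwards.

Call:
step_arm(
  increments=[
    [[-0.4, 0.05, 0], [0, 0, 0]],
    [[-0.6, 0.07, 0], [0, 0, 0]],
    [[-0.6, 0.07, 0], [0, 0, 0]],
    [[0, 0, 0], [0, 0, 0]],
    [[0, -0.5, 1], [0, 0, 0]],
    [[0, -1, 2], [0, 0, 0]],
    [[0, -1.5, 3], [0, 0, 0]],
    [[0, -1.5, 3.5], [0, 0, 0]],
    [[0, -1.5, 4], [0, 0, 0]],
    [[0, 0, 4], [0, 0, 0]],
  ],
)

```text
clock: 21.6
tool_pos: [0.5592, -0.1714, 0.284]
eef_rot: [0.727, 0.637, 0.194, -0.169]
contact_force: [0.2, -0.5, 0.2]
opening: 0.604
finger_force: 0.0
```

Call:
step_arm(
  increments=[
    [[0, 0, 3], [0, 0, 0]],
    [[0, 0, 3], [-7.44, 0.96, 0]],
    [[0, 0, 0], [-7.44, 0.96, 0]],
    [[0, 0, 0], [-7.44, 0.96, 0]],
    [[0, 0, 0], [-7.44, 0.96, 0]],
    [[0, 0, 0], [0, 0, 0]],
    [[0, 0, 0], [0, 0, 0]],
    [[0, 0, 0], [0, 0, 0]],
    [[0, 0, 0], [0, 0, 0]],
    [[0, 0, 0], [0, 0, 0]],
  ],
)

```text
clock: 22.6
tool_pos: [0.5584, -0.1699, 0.3415]
eef_rot: [0.752, 0.659, -0.0, -0.0]
contact_force: [-0.0, -0.5, -0.6]
opening: 0.599
finger_force: 0.0
```

```bash
python3 - <<'E'
from h import *
p,d,c=snap('wrist');save('w5',p);s=r.get_state();print(s['clock'],s['tool_pos'],s['contact_force'])
for n in('wrist','top'):
    p,d,c=snap(n);W=world(d,c);z=W[...,2]
    k=W[(p.max(-1)<50)&(abs(z-.12)<.02)&(np.hypot(W[...,0]-.553,W[...,1]+.113)<.03)];print(n,'knob',len(k),k.mean(0) if len(k) else 0,pix(c,[.5532,-.1134,.118]))
    for X in((.5455,.2012),(.5175,-.0155)):
        m=(np.hypot(W[...,0]-X[0],W[...,1]-X[1])<.012)&(z>.225)&(z<.3);print('cap',m.sum(),W[m][:,2].mean() if m.any() else 0)
E
```

```text
22.65 [ 0.55851047 -0.16946287  0.34153803] [ 0.40933266 -0.10258512  0.69853067]
wrist knob 320 [ 0.55340704 -0.11592555  0.12757867] [305.7 114.5]
cap 0 0
cap 0 0
top knob 57 [ 0.55126394 -0.111578    0.12709311] [358.2 182.7]
cap 54 0.24072194725020027
cap 51 0.2402973721662413
```

View pics/w5.png

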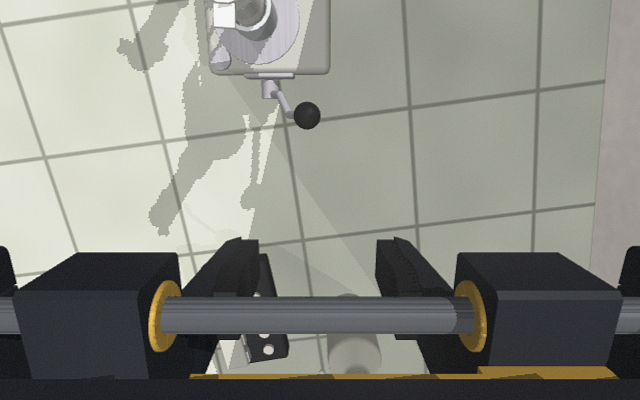

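The knob is back at (307,115), which matches its starting position (in the top view its mean agrees to 0.1 mm). Both caps are level at 240–241 mm, and the robot is clear.

```bash
python3 -c "
from plant import r
print(r.finish_job())"
```

```text
the job is handed in; nothing more can be done
None
```

I pressed tube_a's cap shut, eased the lever over and let the beam come to rest hands-off, then arrested it again with both tubes still capped and in their holders; the job is handed in, and no verdict was returned.

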